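# Fetch the hemmed-in ink tin to the scale

## Robot

A 7-joint arm with a two-finger parallel gripper is mounted at the origin on the work surface. World frame = base frame: x ahead of the robot, y to its left, z up, the work surface at z = 0. Lengths are in m, angles in rad, forces in N, time in s.
With the tool pointing down it reaches from about 0.425 to 0.925 m from the base axis. Payload 6.8 kg.
Tool frame: the origin (TCP) lies at the very end of the fingers, on their centre line; the grasp point (between the pads) lies 19 mm behind it; z points along the fingers, y is the line along which they close (so a half turn about z gives the same grasp; the last joint's range is limited). The gripper opens to 85 mm and grips with 20 to 120 N. Pads are 22 mm wide; open, the fingers measure 114 mm over their backs; the gripper's body (76 mm by 85 mm) begins 54 mm behind the grasp point. The pads swing forward as they close: fully open they stand 13 mm farther back than shut.
Start: joints at [-1.342, 0.477, 0.022, 1.555, -0.011, 1.109, -0.083], TCP at [0.223, 0.637, 0.206] pointing down, gripper open.
Joint ranges: [-2.96, 2.96], [-0.34, 2.1], [-1.41, 1.46], [0.24, 2.44], [-1.37, 4.51], [0.17, 1.92], [-2.96, 2.96]. Speed limits (rad/s): [2.39, 2.39, 3.14, 3.14, 3.14, 3.14, 3.14].

## Interface

Orientations are given as a unit quaternion [w, x, y, z].
In Python, from station import bot gives the robot as it stands. The module is installed in compiled form; this text tells all that it offers.
- The arm moves only by the shell command python3 -m jog 'ROWS' [OPENING] [FORCE]. ROWS is JSON, a list of rows, each a list of 4 numbers: the shift along the tool's x, y, z in cm, then the turn about the tool's z in rad. In form: [[x, y, z, spin], ...]. A call has 1 to 20 rows; each row is the pose to reach, as a shift and turn from the pose commanded when the call began, along the tool's axes at that moment; what a row does not reach only later rows make up. A row lasts 1/12 s, in which the tool goes at most 41.7 mm and 7.16 degrees, less where a joint would pass 70% of its speed; a pose out of reach is approached as far as the arm can. A call with a gripper value outside its range is refused whole. OPENING is the closure, from -1 (fully open) to 1 (shut), set as the call begins (- or left out, the last holds). The fingers move at their own pace and stop on an object; FORCE is the grip in N (left out, the last holds). Time passes only in rows, so rows that repeat a pose let the fingers close. It gives the time, the measured TCP pose, the force, the opening and the grip force at its end, in the units of the state.
- bot.get_obs(): the state, without advancing time (a new reading comes with each control period).
- bot.read_camera(name): name is "scene" or "top"; returns a dict with "pixels" (384x512x3 uint8, red, green, blue), "depth" (384x512 float32, m along the optical axis (not along the pixel's ray), 0 where there is no reading), "fovy" (degrees; the focal length in pixels is half the picture's height over the tangent of half this angle, whatever the lens; pixels are square), "cx", "cy" (the principal point, pixels), "pose" (4x4, takes a point from camera to world coordinates). Camera axes: x right, y down, z forward; pixel columns grow to the right and rows downward; lengths in m; the calibration is good to about 2 mm. A picture is of the moment at which its call begins.
- bot.hand_in(): hands the job in; it is judged then, once.
The state is a dict: "t": time; "q": joint angles; "joint_vel": joint speeds; "joint_torque": joint torques, N m; "eef_pos": TCP position; "tool_rot": TCP orientation; "contact_force": force on the tool from outside, world axes, zero at the start; "torque": the same for the moment, N m; "gripper_width": opening from 0.0 (shut) to 1.0 (fully open); "grasp_force": force on a finger pad.
Only numpy, scipy, OpenCV 4.12 (cv2) and the standard library are available. Lean on these libraries where they do the work, as an engineer would, in place of code of your own. Each camera call takes 0.05 s, during which the arm holds its last target. There are 200 camera calls.

## Task

The squat ink tin at the back of the wooden tray is to be weighed, but the square can, the bottle and the tall tin hem it in. Stand those three on the empty steel galley first, then set the squat tin gently down in the middle of the scale's pan, and only then put the three back in the tray, each exactly where it stood. Keep everything upright and leave the other tools on the bench alone.

Things in the scene. Friction and masses are not known exactly. Their poses are not given: they have to be found in the camera images.
- ink_tray: Open wooden ink tray fixed to the bench, 174 (x) by 240 (y) mm outside, floor 6 mm thick. Back wall at its +x end 45 mm high, side walls 22 mm, front lip (-x end) 14 mm; walls 9 mm thick. Origin: centre of the underside; x points to the back wall, y along it, z up.
- galley: Empty printer's galley: flat sheet-steel tray fixed to the bench, 270 (x) by 186 (y) mm, floor 3 mm thick, a wall 16 mm high and 3 mm thick on the two long sides and at the +x end; the -x end is open. Origin: centre of the underside; x along its length. It lies to one side of the wooden tray (left or right), the scale to the other.
- scale: Bench scale fixed to the bench: grey box about 200 by 172 mm with a display at its -x end and a round steel pan, 128 mm across. Origin: on the bench directly under the middle of the pan; the top of the pan is 55 mm above the origin and does not give.
- squat_tin: Low round lidded ink tin of bare metal, 60 mm across, 36 mm high, 0.15 to 0.3 kg. Origin: centre of its underside; z up. It starts 41 mm from the tray's middle towards the back wall, 7 mm off the wall; of the three taller things one stands close on its left, one on its right and one in front (68 mm between centres), in any arrangement.
- tall_tin: Tall straight round tin with a lever lid, bare metal with a paper band, 62 mm across, 95 mm high, 0.3 to 0.57 kg. Origin: centre of its underside; z up.
- square_can: Square metal solvent can, 56 by 56 mm (sides along its x and y), walls up to 108 mm, with a small black screw cap off-centre whose top is at 126 mm, and a wire handle; 0.25 to 0.49 kg. Origin: centre of its underside; z up. At the start its sides are square to the tray within 0.08 rad.
- bottle: Round white plastic bottle, 58 mm across up to 92 mm high, then a shoulder and neck (26 mm across), and a black cap 28 mm across from 114 to 138 mm high, fast on the bottle and strong enough to lift it by; 0.21 to 0.41 kg. Origin: centre of its underside; z up.
- brayer: Bystander: hand ink roller lying on the bench beyond the tray, roller 40 mm thick and 70 mm long, 180 mm long with its wooden handle, 40 mm high. Origin: underside, between roller and handle; x points to the roller. Leave alone.
- ink_knife: Bystander: ink knife lying flat between robot and tray, 230 mm long, 16 mm high. Origin: underside where blade and wooden handle meet; x points to the blade. Leave alone.
- composing_stick: Bystander: steel composing stick with some type in it, lying beyond the tray, 230 by 52 mm, 25 mm high. Origin: centre of its underside; x along it. Leave alone.
Not all that is in view belongs to the job. What is shaped like the squat_tin but purple, turquoise or yellow is not meant.

How it is judged:
By the outcome, as a careful person would: the job done as asked, in the order asked, and still so for the second after the job is handed in, with the robot touching nothing.
It also fails if it takes over 144 s, if anything falls off the work surface, if the arm or the gripper's body presses on something with over 40 N, if the wrist force passes 120 N, or if a joint passes its speed limit or range.

## Working session

There is one attempt and no reset: what is moved stays moved. The work goes in short steps, Python scripts to look and compute and a shell command to move; the robot and the scene stay as the last step left them, time stands still between calls to the robot, and variables do not carry over. Pictures are saved under pics/ and viewed, at most 14 in all, crops included, and the job is handed in when it is done.

```bash
mkdir -p pics
cat > h.py <<'E'
import numpy as np, cv2
from station import bot
def grab(name):
    c=bot.read_camera(name); d=c["depth"]; H,W=d.shape
    f=H/2/np.tan(np.radians(c["fovy"])/2)
    u,v=np.meshgrid(np.arange(W),np.arange(H))
    P=np.stack([(u-c["cx"])/f*d,(v-c["cy"])/f*d,d],-1)@c["pose"][:3,:3].T+c["pose"][:3,3]
    P[d==0]=np.nan
    return c,P,f
def save(c,fn,s=1.5):
    cv2.imwrite(fn,cv2.resize(c["pixels"][...,::-1],None,fx=s,fy=s,interpolation=cv2.INTER_CUBIC))
E
python3 - <<'E'
from h import *
o=bot.get_obs(); print(o)
for n in("top","scene"):
    c,P,f=grab(n); save(c,f"pics/{n}0.png"); print(n,f,c["cx"],c["cy"],np.round(c["pose"],3).tolist(), np.isnan(P[...,0]).mean())
    np.savez(f"{n}0.npz",P=P,px=c["pixels"])
E
```

```text
{'t': 0.0, 'q': array([-1.34210717,  0.47778893,  0.02237469,  1.5564605 , -0.01150796,
        1.10931423, -0.08308251]), 'joint_vel': array([ 0.00057284, -0.00041733,  0.00022509, -0.00110589,  0.00045417,
        0.00085931,  0.00181694]), 'joint_torque': array([-6.57759647e-04, -5.96445787e+01,  1.60744149e+00, -2.81198949e+01,
        1.23797043e-02,  9.58421471e-03,  6.58321355e-06]), 'eef_pos': array([0.22288211, 0.63645481, 0.20493012]), 'tool_rot': array([-8.20109507e-05,  1.67597613e-01,  9.85855056e-01, -9.17529518e-04]), 'contact_force': array([-0.39488969,  0.16752008, -0.44718293]), 'torque': array([-0.01361847,  0.03359067,  0.01726952]), 'grasp_force': 0.0, 'gripper_width': 0.9988383808103103}
top 474.4088534705646 262.56642247292655 192.61005119776513 [[0.006, -0.995, 0.103, 0.483], [-1.0, -0.006, 0.001, -0.015], [0.0, -0.103, -0.995, 1.053], [0.0, 0.0, 0.0, 1.0]] 0.00421142578125
scene 480.64589983709067 255.68447284620447 191.16929668063304 [[0.615, 0.662, -0.428, 1.151], [0.788, -0.508, 0.347, -0.418], [0.012, -0.551, -0.835, 1.082], [0.0, 0.0, 0.0, 1.0]] 0.0038096110026041665
```

View pics/top0.png

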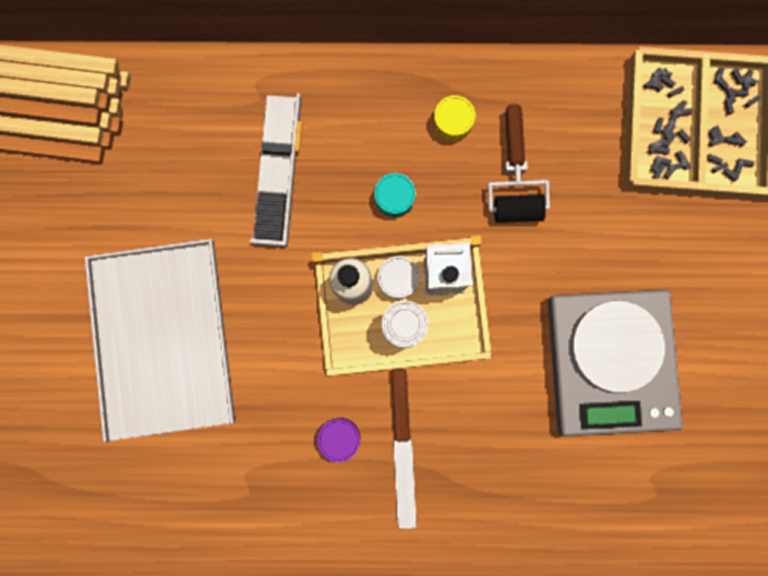

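View pics/scene0.png

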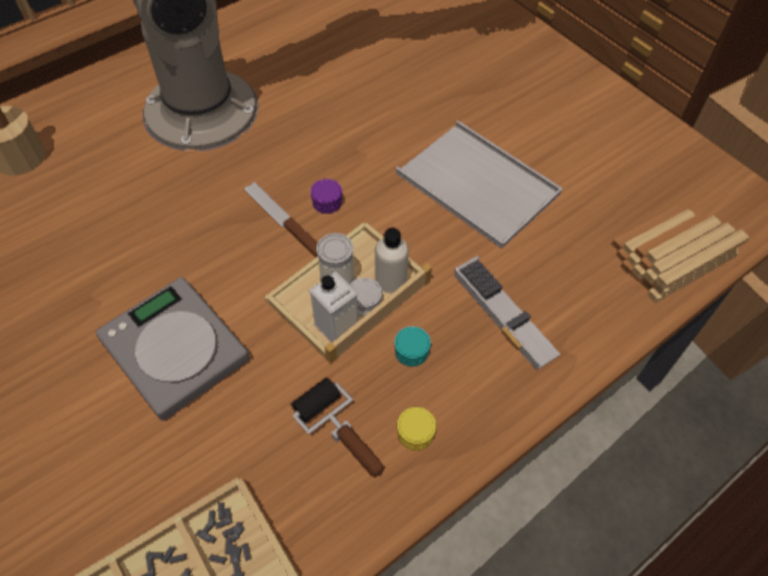

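The top view (1.5x) shows the bottle at (348,275), the squat tin at (398,277), the can at (449,268) and the tall tin at (404,324). The galley is on the left around (160,340) and the pan on the right at (618,346). The scene view agrees.

```bash
cat > meas.py <<'E'
from h import *
def comp(P,zlo,zhi,xy,r):
    m=(P[...,2]>zlo)&(P[...,2]<zhi)&(np.hypot(P[...,0]-xy[0],P[...,1]-xy[1])<r)
    Q=P[m]; 
    if len(Q)<8: return None
    (cx,cy),rad=cv2.minEnclosingCircle((Q[:,:2]*1000).astype(np.float32))
    rect=cv2.minAreaRect((Q[:,:2]*1000).astype(np.float32))
    return len(Q),np.round([cx,cy,rad],1),np.round(np.nanmedian(Q,0)*1000,1),np.round(rect[0],1),np.round(rect[1],1),round(rect[2],1)
E
python3 - <<'E'
from meas import *
T=np.load("top0.npz"); P=T["P"]
for n,(u,v) in dict(bottle=(348,275),squat=(398,277),can=(440,258),cap=(450,273),tall=(404,324),pan=(618,346),gal=(160,340),gl=(95,350),tray=(350,345),knife=(402,400),back=(400,249)).items(): print(n,np.round(P[int(v/1.5),int(u/1.5)]*1000,1))
for cam in("top","scene"):
    P=np.load(cam+"0.npz")["P"]; print(cam)
    g=lambda u,v: np.load("top0.npz")["P"][int(v/1.5),int(u/1.5)][:2]
    print("bottlecap",comp(P,.139,.150,g(348,275),.03))
    print("squat",comp(P,.037,.046,g(398,277),.036))
    print("can",comp(P,.110,.118,g(445,262),.05))
    print("cancap",comp(P,.127,.138,g(449,274),.03))
    print("tall",comp(P,.097,.106,g(404,324),.05))
    print("pan",comp(P,.053,.060,g(618,346),.09))
    print("galley",comp(P,.0125,.024,g(160,340),.2))
E
```

```text
bottle [595.3  45.  142.1]
squat [606.1 -19.3  40.6]
can [622.  -74.9 112.1]
cap [599.3 -87.3 132.4]
tall [534.2 -27.4  99.4]
pan [ 509.1 -327.9   55.5]
gal [514.9 329.4   8. ]
gl [498.8 417.5  21.4]
tray [507.8  50.   11.5]
knife [430.5 -26.9  15.2]
back [644.  -21.2  48.4]
top
bottlecap (163, array([595.9,  46.3,  14.3]), array([595.2,  46.4, 144.6]), array([595.2,  46. ]), array([27.3, 26.7]), 61.0)
squat (597, array([608.8, -18.6,  33.1]), array([605.8, -19.4,  41.6]), array([605.5, -19.6]), array([58.4, 59.1]), 57.8)
can (650, array([612.4, -86.5,  39.2]), array([615.5, -84.8, 114.7]), array([612.8, -87.2]), array([57.8, 58. ]), 3.5)
cancap (99, array([599.7, -87.9,  10.9]), array([599.4, -87.3, 132.6]), array([599.5, -87.3]), array([19.7, 20. ]), 89.9)
tall (666, array([535.4, -28.6,  30.7]), array([534.3, -29.3, 100. ]), array([535.3, -28.5]), array([58.4, 58.3]), 0.2)
pan (2725, array([ 507.9, -328. ,   64.3]), array([ 507.3, -327.9,   56.1]), array([ 507.5, -327.8]), array([125.4, 127.3]), 0.5)
galley (766, array([518.8, 302.7, 179. ]), array([551.1, 362.7,  18.1]), array([5
[... 212 characters left out ...]
]), array([609.4, -16.1,  41.3]), array([606.8, -14.9]), array([48.5, 61. ]), 69.7)
can (377, array([612.3, -86.6,  39.5]), array([616.3, -90.9, 114.6]), array([612.8, -87. ]), array([58.1, 58.6]), 4.7)
cancap (65, array([599.9, -88. ,  11.2]), array([601.6, -87.6, 132.1]), array([600.8, -88. ]), array([19.7, 20.7]), 46.5)
tall (345, array([535.6, -26.8,  32.4]), array([533.9, -28.3,  99.9]), array([534.2, -28.6]), array([58.5, 62.4]), 53.2)
pan (1751, array([ 508.9, -327.3,   65.2]), array([ 509.7, -329.2,   55.8]), array([ 508.8, -327.8]), array([127. , 126.5]), 20.3)
galley (457, array([519.4, 303. , 179.3]), array([561.8, 336.3,  17.2]), array([520.6, 300.5]), array([272.2, 253.3]), 8.0)
```

```bash
cat > go.py <<'E'
import sys
from h import *
from scipy.spatial.transform import Rotation as R
def rel(x,y,z,yawdeg=94.0):
    o=bot.get_obs(); q=o["tool_rot"]; M=R.from_quat([q[1],q[2],q[3],q[0]]).as_matrix()
    d=M.T@(np.array([x,y,z])/1000-o["eef_pos"])*100
    a=np.degrees(np.arctan2(M[1,1],M[0,1])); s=-np.radians((yawdeg-a+90)%180-90)
    return f"row {np.round(d,2).tolist()} spin {s:.3f} yaw_now {a:.2f} t {o['t']:.2f} w {o['gripper_width']:.2f}"
if __name__=="__main__": print(rel(*map(float,sys.argv[1:])))
E
python3 go.py 596 46 200
python3 - <<'E'
from h import *
for c in("top","scene"):
    P=np.load(c+"0.npz")["P"]
    m=(P[...,2]>.11)&(np.hypot(P[...,0]-.6125,P[...,1]+.087)<.045); Q=P[m]
    for lo in(.11,.116,.12,.124): 
        s=Q[(Q[:,2]>lo)&(np.hypot(Q[:,0]-.6,Q[:,1]+.0877)>.014)]; print(c,lo,len(s),np.round(np.median(s,0)*1000) if len(s) else'',np.round(s.max(0)*1000) if len(s) else '')
E
```

```text
row [-54.73, -43.41, 0.58] spin -0.407 yaw_now 70.70 t 0.10 w 1.00
top 0.11 671 [618. -87. 115.] [642. -57. 127.]
top 0.116 184 [621. -87. 117.] [642. -58. 127.]
top 0.12 44 [630. -87. 124.] [633. -58. 127.]
top 0.124 18 [630. -88. 125.] [632. -70. 127.]
scene 0.11 385 [620. -90. 115.] [643. -56. 127.]
scene 0.116 110 [627. -91. 117.] [643. -59. 127.]
scene 0.12 27 [630. -87. 124.] [632. -69. 127.]
scene 0.124 11 [631. -93. 125.] [632. -74. 127.]
```

```bash
python3 -m jog '[[-5,-4,-3,-0.04],[-11,-9,-3,-0.1],[-16,-13,-3,-0.15],[-22,-17,-3,-0.2],[-27,-22,-3,-0.25],[-33,-26,-3,-0.3],[-38,-30,-3,-0.35],[-44,-35,-2,-0.407],[-49,-39,-1,-0.407],[-52,-42,0.5,-0.407],[-54.7,-43.4,0.5,-0.407],[-54.7,-43.4,0.5,-0.407],[-54.7,-43.4,0.5,-0.407],[-54.7,-43.4,0.5,-0.407],[-54.7,-43.4,0.5,-0.407],[-54.7,-43.4,0.5,-0.407],[-54.7,-43.4,0.5,-0.407],[-54.7,-43.4,0.5,-0.407]]' -1 60; python3 go.py 596 46 112
```

```text
t: 1.6
eef_pos: [0.5984, 0.0371, 0.2002]
tool_rot: [0.0, -0.03, 1.0, -0.003]
contact_force: [0.7, 0.1, -0.1]
gripper_width: 0.998
grasp_force: 0.0
row [0.19, 0.95, 8.81] spin -0.011 yaw_now 93.39 t 1.60 w 1.00
```

```bash
python3 -m jog '[[0,0,0,0],[0,0,0,0],[0,0,0,0],[0,0,0,0]]' >/dev/null; python3 go.py 596 46 112
```

```text
row [-0.05, -0.27, 8.89] spin 0.003 yaw_now 94.18 t 1.93 w 1.00
```

```bash
python3 -m jog '[[0,0,0,0],[0,0,0,0],[0,0,0,0],[0,0,2,0],[0,0,4,0],[0,0,4,0],[0,0,4,0],[0,0,4,0]]' >/dev/null; python3 go.py 596 46 112
```

```text
row [0.05, -0.07, 4.98] spin 0.000 yaw_now 94.02 t 2.60 w 1.00
```

```bash
python3 -m jog '[[0.05,-0.05,1.5,0],[0.05,-0.05,3,0],[0.05,-0.05,4,0],[0.05,-0.05,4.7,0],[0.05,-0.05,5,0],[0.05,-0.05,5,0],[0.05,-0.05,5,0],[0.05,-0.05,5,0]]'; python3 -m jog '[[0,0,0,0],[0,0,0,0],[0,0,0,0],[0,0,0,0],[0,0,0,0],[0,0,0,0],[0,0,0,0],[0,0,0,0],[0,0,0,0],[0,0,0,0]]' 1 60
```

```text
t: 3.27
eef_pos: [0.596, 0.0462, 0.1117]
tool_rot: [0.001, -0.035, 0.999, 0.0]
contact_force: [-1.4, 0.1, 0.5]
gripper_width: 0.999
grasp_force: 0.0
t: 4.1
eef_pos: [0.5957, 0.0464, 0.1113]
tool_rot: [0.0, -0.035, 0.999, 0.0]
contact_force: [-0.8, 0.7, 4.9]
gripper_width: 0.285
grasp_force: 58.8
```

```bash
python3 go.py 596 46 112
python3 - <<'E'
from h import *
c,P,f=grab("scene"); save({"pixels":c["pixels"][80:280,150:400]},"pics/s1.png",3)
E
```

```text
row [-0.03, -0.04, -0.07] spin 0.000 yaw_now 94.03 t 4.10 w 0.28
```

View pics/s1.png

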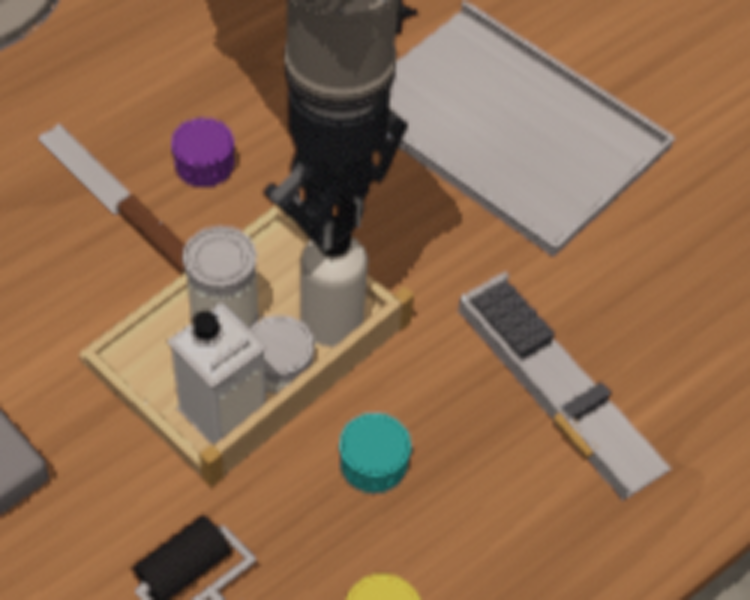

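```bash
python3 -m jog '[[0,0,-0.3,0],[0,0,-0.8,0],[0,0,-1.6,0],[0,0,-2.6,0],[0,0,-3.6,0],[0,0,-4.6,0],[0,0,-5.4,0],[0,0,-5.8,0],[0,0,-6,0],[0,0,-6,0],[0,0,-6,0],[0,0,-6,0]]'; python3 go.py 596 339 172
```

```text
t: 5.15
eef_pos: [0.595, 0.0461, 0.1703]
tool_rot: [-0.001, -0.035, 0.999, -0.0]
contact_force: [-0.5, -1.0, -3.5]
gripper_width: 0.286
grasp_force: 59.2
row [-2.16, 29.21, -0.17] spin 0.000 yaw_now 94.02 t 5.15 w 0.29
```

```bash
python3 -m jog '[[0,0.3,0,0],[0,1,0,0],[-0.2,2.2,0,0],[-0.4,4,0,0],[-0.6,6,0,0],[-0.8,8,0,0],[-1,10,0,0],[-1.1,12,0,0],[-1.2,14,0,0],[-1.3,16,0,0],[-1.4,18,0,0],[-1.5,20,0,0],[-1.6,22,0,0],[-1.8,24,0,0],[-1.9,26,0,0],[-2,27.4,0,0],[-2.1,28.4,0,0],[-2.1,29,0,0],[-2.1,29.2,0,0],[-2.1,29.2,0,0]]' >/dev/null; python3 -m jog '[[0,0,0,0],[0,0,0,0],[0,0,0,0],[0,0,0,0],[0,0,0,0]]'; python3 go.py 596 339 109
```

```text
t: 7.23
eef_pos: [0.596, 0.3384, 0.171]
tool_rot: [0.0, -0.035, 0.999, -0.0]
contact_force: [-0.5, 0.3, -4.1]
gripper_width: 0.287
grasp_force: 59.2
row [0.0, 0.06, 6.2] spin -0.000 yaw_now 93.98 t 7.23 w 0.29
```

```bash
python3 -m jog '[[0,0,0.5,0],[0,0,1.5,0],[0,0,2.7,0],[0,0,4,0],[0,0,5,0],[0,0,5.6,0],[0,0,5.9,0],[0,0,6.1,0],[0,0,6.2,0],[0,0,6.25,0],[0,0,6.25,0],[0,0,6.25,0]]'; python3 go.py 596 339 108.3
```

```text
t: 8.23
eef_pos: [0.5962, 0.3391, 0.109]
tool_rot: [0.0, -0.035, 0.999, 0.0]
contact_force: [0.1, -0.7, -3.4]
gripper_width: 0.286
grasp_force: 59.2
row [0.02, -0.01, 0.07] spin 0.000 yaw_now 94.02 t 8.23 w 0.29
```

```bash
python3 -m jog '[[0,0,0.03,0],[0,0,0.07,0],[0,0,0.07,0],[0,0,0.07,0],[0,0,0.07,0]]';  python3 -m jog '[[0,0,0,0],[0,0,0,0],[0,0,0,0],[0,0,0,0],[0,0,0,0],[0,0,0,0],[0,0,0,0],[0,0,-1,0],[0,0,-2,0],[0,0,-4,0],[0,0,-6,0],[0,0,-8,0],[0,0,-8,0],[0,0,-8,0]]' -1; python3 go.py 535 -28.5 186
```

```text
t: 8.65
eef_pos: [0.5964, 0.3393, 0.1085]
tool_rot: [0.001, -0.035, 0.999, 0.0]
contact_force: [0.1, -0.1, 1.8]
gripper_width: 0.29
grasp_force: 59.8
t: 9.82
eef_pos: [0.597, 0.3395, 0.1902]
tool_rot: [0.002, -0.035, 0.999, 0.001]
contact_force: [0.1, 0.1, -0.5]
gripper_width: 1.0
grasp_force: 0.0
row [8.76, -36.28, 0.31] spin 0.000 yaw_now 94.01 t 9.82 w 1.00
```

```bash
python3 -m jog '[[0.3,-1,0,0],[0.7,-3,0,0],[1.2,-5,0,0],[1.8,-7.5,0,0],[2.4,-10,0,0],[3,-12.5,0,0],[3.6,-15,0,0],[4.2,-17.5,0,0],[4.8,-20,0,0],[5.4,-22.5,0,0],[6,-25,0,0],[6.6,-27.5,0,0],[7.2,-30,0,0],[7.8,-32.5,0,0],[8.3,-34.5,0,0],[8.6,-35.6,0,0],[8.76,-36.1,0,0],[8.76,-36.3,0.3,0],[8.76,-36.3,0.3,0],[8.76,-36.3,0.3,0]]' >/dev/null; python3 -m jog '[[0,0,0,0],[0,0,0,0],[0,0,0,0],[0,0,1,0],[0,0,2,0],[0,0,3,0],[0,0,4,0],[0,0,4,0],[0,0,4,0],[0,0,4,0]]'; python3 go.py 535 -28.5 58
```

```text
t: 12.32
eef_pos: [0.5341, -0.0294, 0.1446]
tool_rot: [-0.0, -0.035, 0.999, -0.0]
contact_force: [0.7, 0.2, 0.5]
gripper_width: 0.999
grasp_force: 0.0
row [-0.1, 0.09, 8.66] spin 0.000 yaw_now 94.01 t 12.32 w 1.00
```

```bash
python3 -m jog '[[-0.05,0.05,1,0],[-0.1,0.1,2.5,0],[-0.1,0.1,4,0],[-0.1,0.1,5.5,0],[-0.1,0.1,7,0],[-0.1,0.1,8,0],[-0.1,0.1,8.5,0],[-0.1,0.1,8.65,0],[-0.1,0.1,8.65,0],[-0.1,0.1,8.65,0],[-0.1,0.1,8.65,0],[-0.1,0.1,8.65,0]]'; python3 -m jog '[[0,0,0,0],[0,0,0,0],[0,0,0,0],[0,0,0,0],[0,0,0,0],[0,0,0,0],[0,0,0,0],[0,0,0,0],[0,0,0,0],[0,0,0,0]]' 1 60; python3 go.py 535 -28.5 58
```

```text
t: 13.32
eef_pos: [0.5354, -0.0282, 0.0588]
tool_rot: [0.001, -0.035, 0.999, 0.0]
contact_force: [0.2, 0.7, 0.2]
gripper_width: 0.999
grasp_force: 0.0
t: 14.15
eef_pos: [0.5353, -0.028, 0.059]
tool_rot: [0.0, -0.035, 0.999, 0.0]
contact_force: [-2.0, 0.8, 7.9]
gripper_width: 0.696
grasp_force: 63.4
row [0.03, -0.05, 0.1] spin 0.000 yaw_now 94.02 t 14.15 w 0.70
```

```bash
python3 -m jog '[[0,0,-0.3,0],[0,0,-0.8,0],[0,0,-1.6,0],[0,0,-2.6,0],[0,0,-3.6,0],[0,0,-4.6,0],[0,0,-5.4,0],[0,0,-5.8,0],[0,0,-6,0],[0,0,-6,0],[0,0,-6,0],[0,0,-6,0]]'; python3 go.py 433.5 319 119
```

```text
t: 15.15
eef_pos: [0.5345, -0.0283, 0.1177]
tool_rot: [-0.001, -0.035, 0.999, -0.0]
contact_force: [-0.2, 0.5, -3.4]
gripper_width: 0.695
grasp_force: 65.4
row [7.63, 35.35, -0.12] spin 0.000 yaw_now 94.03 t 15.15 w 0.70
```

```bash
python3 -m jog '[[0,0.3,0,0],[0.2,1,0,0],[0.5,2.4,0,0],[0.9,4.2,0,0],[1.4,6.4,0,0],[1.9,8.8,0,0],[2.4,11.2,0,0],[2.9,13.6,0,0],[3.4,16,0,0],[3.9,18.4,0,0],[4.4,20.8,0,0],[4.9,23.2,0,0],[5.4,25.6,0,0],[6,28,0,0],[6.5,30.2,0,0],[6.9,32,0,0],[7.2,33.6,0,0],[7.5,34.7,0,0],[7.6,35.2,0,0],[7.6,35.35,0,0]]' >/dev/null; python3 -m jog '[[0,0,0,0],[0,0,0,0],[0,0,0,0],[0,0,0,0],[0,0,0,0],[0,0,0,0]]'; python3 go.py 433.5 319 56
```

```text
t: 17.32
eef_pos: [0.4345, 0.3186, 0.1182]
tool_rot: [0.0, -0.035, 0.999, 0.0]
contact_force: [-0.2, -0.3, -4.4]
gripper_width: 0.696
grasp_force: 65.5
row [0.1, 0.04, 6.22] spin -0.000 yaw_now 93.98 t 17.32 w 0.70
```

```bash
python3 -m jog '[[0,0,0.5,0],[0,0,1.5,0],[0,0,2.7,0],[0,0,4,0],[0,0,5,0],[0,0,5.6,0],[0,0,5.9,0],[0,0,6.05,0],[0,0,6.15,0],[0,0,6.2,0],[0,0,6.25,0],[0,0,6.25,0],[0,0,6.25,0]]'; python3 go.py 433.5 319 56
```

```text
t: 18.4
eef_pos: [0.4346, 0.3193, 0.0561]
tool_rot: [0.0, -0.035, 0.999, 0.0]
contact_force: [-0.9, -0.2, -2.5]
gripper_width: 0.696
grasp_force: 65.7
row [0.11, -0.02, 0.01] spin 0.000 yaw_now 94.02 t 18.40 w 0.70
```

```bash
python3 -m jog '[[0,0,0.03,0],[0,0,0.06,0],[0,0,0.06,0],[0,0,0.06,0]]';  python3 -m jog '[[0,0,0,0],[0,0,0,0],[0,0,0,0],[0,0,0,0],[0,0,0,0],[0,0,0,0],[0,0,-1,0],[0,0,-2,0],[0,0,-4,0],[0,0,-6,0],[0,0,-8,0],[0,0,-10,0],[0,0,-12,0],[0,0,-13,0],[0,0,-13,0],[0,0,-13,0],[0,0,-13,0]]' -1; python3 go.py 612.5 -87 186 94.1
```

```text
t: 18.73
eef_pos: [0.4348, 0.3195, 0.056]
tool_rot: [0.0, -0.035, 0.999, 0.0]
contact_force: [-1.4, -1.0, 5.3]
gripper_width: 0.698
grasp_force: 66.7
t: 20.15
eef_pos: [0.4337, 0.3186, 0.1842]
tool_rot: [-0.001, -0.035, 0.999, -0.0]
contact_force: [-0.1, -0.2, -0.2]
gripper_width: 1.001
grasp_force: 0.0
row [-14.99, -41.71, -0.16] spin -0.001 yaw_now 94.03 t 20.15 w 1.00
```

```bash
python3 -m jog '[[-0.4,-1,0,0],[-1,-3,0,0],[-2,-5.5,0,0],[-2.9,-8,0,0],[-3.8,-10.5,0,0],[-4.7,-13,0,0],[-5.6,-15.5,0,0],[-6.5,-18,0,0],[-7.4,-20.5,0,0],[-8.3,-23,0,0],[-9.2,-25.5,0,0],[-10.1,-28,0,0],[-11,-30.5,0,0],[-11.9,-33,0,0],[-12.8,-35.5,0,0],[-13.6,-38,0,0],[-14.3,-40,0,0],[-14.8,-41,0,0],[-15,-41.5,0,0],[-15,-41.7,0,0]]' >/dev/null; python3 -m jog '[[0,0,0,0],[0,0,0,0],[0,0,0,0],[0,0,0,0],[0,0,0,0],[0,0,1,0],[0,0,1.5,0],[0,0,1.5,0],[0,0,1.5,0],[0,0,1.5,0]]'; python3 go.py 612.5 -87 68
python3 - <<'E'
from h import *
c,P,f=grab("scene"); save({"pixels":c["pixels"][60:300,100:420]},"pics/s2.png",2.4)
E
```

```text
t: 22.65
eef_pos: [0.6131, -0.0865, 0.1699]
tool_rot: [-0.0, -0.035, 0.999, -0.0]
contact_force: [-0.0, 0.7, -0.1]
gripper_width: 1.0
grasp_force: 0.0
row [0.06, -0.05, 10.19] spin 0.000 yaw_now 94.02 t 22.65 w 1.00
```

View pics/s2.png

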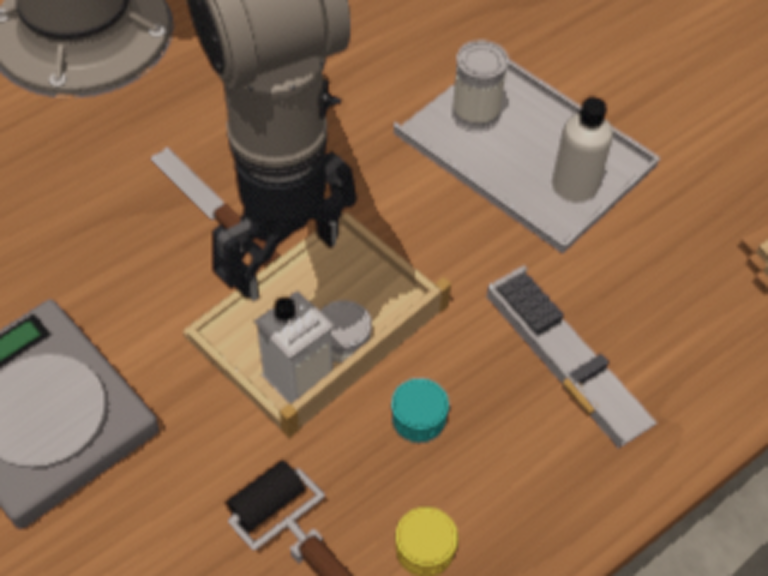

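The tall tin (478,85) and the bottle (580,150) stand in the galley. The gripper is over the can at (295,340).

```bash
python3 -m jog '[[0,0,1,0],[0,0,2.5,0],[0,0,4,0],[0,0,5.5,0],[0,0,7,0],[0,0,8.2,0],[0,0,9.2,0],[0.05,-0.05,9.8,0],[0.05,-0.05,10,0],[0.05,-0.05,10,0],[0.05,-0.05,10,0],[0.05,-0.05,10,0]]'; python3 -m jog '[[0,0,0,0],[0,0,0,0],[0,0,0,0],[0,0,0,0],[0,0,0,0],[0,0,0,0],[0,0,0,0],[0,0,0,0],[0,0,0,0],[0,0,0,0]]' 1 60; python3 go.py 612.5 -87 70
```

```text
t: 23.7
eef_pos: [0.6133, -0.087, 0.0709]
tool_rot: [0.001, -0.035, 0.999, -0.0]
contact_force: [0.2, -0.5, 0.1]
gripper_width: 0.999
grasp_force: 0.0
t: 24.53
eef_pos: [0.6135, -0.0866, 0.0709]
tool_rot: [0.001, -0.035, 0.999, 0.0]
contact_force: [-0.7, 2.0, 5.8]
gripper_width: 0.635
grasp_force: 64.9
row [0.1, -0.03, 0.09] spin 0.001 yaw_now 94.04 t 24.53 w 0.64
```

```bash
python3 -m jog '[[0,0,-0.3,0],[0,0,-0.8,0],[0,0,-1.6,0],[0,0,-2.6,0],[0,0,-3.6,0],[0,0,-4.6,0],[0,0,-5.4,0],[0,0,-5.8,0],[0,0,-6,0],[0,0,-6,0],[0,0,-6,0],[0,0,-6,0]]'; python3 go.py 515 329 131
```

```text
t: 25.53
eef_pos: [0.6123, -0.0868, 0.1295]
tool_rot: [-0.001, -0.035, 0.999, 0.0]
contact_force: [0.1, -0.1, -4.4]
gripper_width: 0.642
grasp_force: 63.9
row [6.79, 42.16, -0.14] spin 0.000 yaw_now 94.02 t 25.53 w 0.64
```

```bash
python3 -m jog '[[0,0.3,0,0],[0.2,1.1,0,0],[0.5,2.6,0,0],[0.9,4.8,0,0],[1.3,7.4,0,0],[1.8,10.2,0,0],[2.3,13.2,0,0],[2.8,16.2,0,0],[3.3,19.2,0,0],[3.8,22.2,0,0],[4.3,25.2,0,0],[4.8,28.2,0,0],[5.3,31.2,0,0],[5.7,34,0,0],[6.1,36.5,0,0],[6.4,38.7,0,0],[6.6,40.3,0,0],[6.7,41.3,0,0],[6.8,41.9,0,0],[6.8,42.1,0,0]]' >/dev/null; python3 -m jog '[[0,0,0,0],[0,0,0,0],[0,0,0,0],[0,0,0,0],[0,0,0,0],[0,0,0,0]]'; python3 go.py 515 329 68
```

```text
t: 27.7
eef_pos: [0.5155, 0.3278, 0.1302]
tool_rot: [0.0, -0.035, 0.999, 0.0]
contact_force: [0.7, 0.5, -3.7]
gripper_width: 0.642
grasp_force: 64.1
row [0.05, 0.12, 6.22] spin -0.000 yaw_now 93.98 t 27.70 w 0.64
```

```bash
python3 -m jog '[[0,0,0.5,0],[0,0,1.5,0],[0,0,2.7,0],[0,0,4,0],[0,0,5,0],[0,0,5.6,0],[0,0,5.9,0],[0,0,6.05,0],[0,0,6.15,0],[0,0,6.2,0],[0,0,6.25,0],[0,0,6.3,0],[0,0,6.3,0]]';  python3 go.py 515 329 68; python3 -m jog '[[0,0,0,0],[0,0,0,0],[0,0,0,0],[0,0,0,0],[0,0,0,0],[0,0,0,0],[0,0,-1,0],[0,0,-2,0],[0,0,-4,0],[0,0,-6,0],[0,0,-8,0],[0,0,-10,0],[0,0,-11,0],[0,0,-11,0],[0,0,-11,0],[0,0,-11,0]]' -1; python3 go.py 605.5 -19.5 170
```

```text
t: 28.78
eef_pos: [0.5158, 0.3286, 0.0679]
tool_rot: [0.001, -0.035, 0.999, 0.0]
contact_force: [-0.1, -0.7, 2.4]
gripper_width: 0.641
grasp_force: 64.5
row [0.08, 0.05, -0.01] spin 0.000 yaw_now 94.02 t 28.78 w 0.64
t: 30.12
eef_pos: [0.5147, 0.3279, 0.1761]
tool_rot: [-0.001, -0.035, 0.999, -0.0]
contact_force: [1.1, -0.3, -0.3]
gripper_width: 0.997
grasp_force: 0.0
row [-6.62, -35.29, 0.63] spin 0.001 yaw_now 94.03 t 30.12 w 1.00
```

```bash
python3 - <<'E'
from meas import *
for n in("top","scene"):
    c,P,f=grab(n); np.savez(n+"1.npz",P=P,px=c["pixels"])
    print(n,"squat",comp(P,.037,.048,(.6055,-.0195),.040),comp(P,.030,.048,(.6055,-.0195),.036))
    print("pan",comp(P,.053,.060,(.508,-.328),.09))
    print("tray",comp(P,.019,.027,(.56,-.025),.16))
E
python3 -m jog '[[-0.2,-1,0,0],[-0.5,-3,0,0],[-1,-5.5,0,0],[-1.5,-8,0,0],[-2,-10.5,0,0],[-2.5,-13,0,0],[-3,-15.5,0,0],[-3.4,-18,0,0],[-3.9,-20.5,0,0],[-4.3,-23,0,0],[-4.8,-25.5,0,0],[-5.3,-28,0,0],[-5.7,-30.5,0,0],[-6.1,-32.5,0,0],[-6.4,-34,0,0],[-6.6,-34.9,0,0],[-6.6,-35.3,0,0],[-6.6,-35.3,0,0],[-6.6,-35.3,0,0],[-6.6,-35.3,0,0]]' ; python3 go.py 605.5 -19.5 170
```

```text
top squat (627, array([610.7, -18.7,  35. ]), array([606.2, -19.4,  41.6]), array([610.2, -20.3]), array([68.9, 57.9]), 1.0) (613, array([608.6, -19. ,  32.9]), array([605.7, -19.4,  41.4]), array([605.2, -19.6]), array([58.8, 59. ]), 57.6)
pan (2732, array([ 508.7, -328.4,   64.1]), array([ 508.8, -328.1,   56.1]), array([ 508.5, -328.1]), array([123.5, 127.3]), 0.3)
tray (673, array([559.6, -19.3, 158.6]), array([568.2, -24.6,  22.6]), array([563.6, -26.2]), array([268.1, 280.1]), 45.2)
scene squat (380, array([610.2, -17.1,  35.1]), array([606.7, -20.8,  41.6]), array([609.1, -21.1]), array([59.2, 69.9]), 74.4) (397, array([607. , -18.1,  32.7]), array([606.8, -22. ,  41.3]), array([604.6, -19.8]), array([57.6, 61.1]), 46.0)
pan (1763, array([ 508.2, -328. ,   64.5]), array([ 510. , -329.1,   55.9]), array([ 508. , -327.9]), array([125.4, 126.6]), 52.6)
tray (470, array([559.4, -32.7, 158.9]), array([585.2, -35.6,  22.4]), array([558.7, -27. ]), array([313.6, 241.3]), 6.3)
t: 31.88
eef_pos: [0.6057, -0.0178, 0.1769]
tool_rot: [-0.0, -0.036, 0.999, 0.0]
contact_force: [-0.3, -0.4, 0.0]
gripper_width: 1.001
grasp_force: 0.0
row [0.03, -0.17, 0.69] spin 0.002 yaw_now 94.13 t 31.88 w 1.00
```

```bash
python3 -m jog '[[0,0,0,0],[0,0,1,0],[0,0,3,0],[0,0,5,0],[0,0,7,0],[0,0,9,0],[0,0,11,0],[0,0,12,0],[0,0,12.5,0],[0,0,12.5,0],[0,0,12.5,0],[0,0,12.5,0]]'; python3 go.py 604.8 -19.6 11
python3 - <<'E'
from h import *
for n in("top","scene"):
    P=np.load(n+"1.npz")["P"]; m=(P[...,2]>.037)&(P[...,2]<.048)&(abs(P[...,1]+.0195)<.006)&(abs(P[...,0]-.605)<.06); print(n,np.round(np.sort(P[m][:,0])[[0,1,2,3,4]]*1000,1))
    print(np.round(np.sort(P[m][:,0])[-60::3]*1000))
E
```

```text
t: 32.88
eef_pos: [0.6069, -0.0193, 0.0532]
tool_rot: [0.001, -0.035, 0.999, 0.0]
contact_force: [0.4, 0.3, 0.9]
gripper_width: 0.998
grasp_force: 0.0
row [0.22, -0.02, 4.22] spin 0.000 yaw_now 94.02 t 32.88 w 1.00
top [575.8 576.1 577.4 577.6 577.7]
[619. 621. 622. 623. 625. 626. 628. 628. 630. 632. 632. 634. 634. 642.
 642. 644. 646. 647. 649. 649.]
scene [575.4 576.1 577.5 579.  580.7]
[608. 611. 613. 614. 617. 619. 621. 624. 626. 628. 629. 632. 634. 635.
 640. 643. 645. 648. 649. 650.]
```

```bash
python3 -m jog '[[0.1,0,0.8,0],[0.2,0,1.8,0],[0.2,0,2.8,0],[0.2,0,3.5,0],[0.2,0,4,0],[0.2,0,4.2,0],[0.2,0,4.2,0],[0.2,0,4.2,0],[0.2,0,4.2,0]]'; python3 -m jog '[[0,0,0,0],[0,0,0,0],[0,0,0,0],[0,0,0,0],[0,0,0,0],[0,0,0,0],[0,0,0,0],[0,0,0,0],[0,0,0,0],[0,0,0,0]]' 1 50; python3 go.py 604.8 -19.6 11
```

```text
t: 33.63
eef_pos: [0.6043, -0.0194, 0.0104]
tool_rot: [0.0, -0.035, 0.999, -0.0]
contact_force: [-1.1, -0.1, 0.8]
gripper_width: 1.0
grasp_force: 0.0
t: 34.47
eef_pos: [0.6067, -0.0217, 0.0163]
tool_rot: [0.003, -0.034, 0.999, 0.0]
contact_force: [-12.1, -4.6, 47.4]
gripper_width: 0.46
grasp_force: 51.3
row [0.18, 0.22, 0.53] spin -0.002 yaw_now 93.88 t 34.47 w 0.46
```

Run:
```python
from h import *
c,P,f=grab("scene"); save({"pixels":c["pixels"][150:250,170:310]},"pics/s3.png",5)
```

```text
(no output)
```

View pics/s3.png

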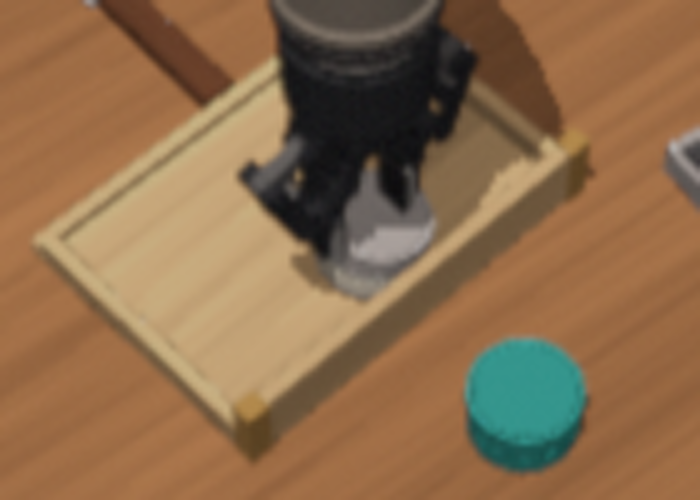

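The right finger appears to have ridden up onto the lid, around (400,190), with the tin tilted. I'll open, back up and look again.

```bash
python3 -m jog '[[0,0,0,0],[0,0,-0.2,0],[0,0,-0.5,0],[0,0,-0.5,0],[0,0,-0.5,0],[0,0,-0.5,0],[0,0,-0.5,0],[0,0,-1,0],[0,0,-3,0],[0,0,-5,0],[0,0,-7,0],[0,0,-9,0],[0,0,-11,0],[0,0,-12,0],[0,0,-12,0]]' -1; python3 -m jog '[[4,4,-1,0],[8,8,-2,0],[12,12,-3,0],[14,14,-3,0],[15,15,-3,0],[15,15,-3,0],[15,15,-3,0],[15,15,-3,0]]';  python3 - <<'E'
from meas import *
o=[]
for n in("top","scene"):
    c,P,f=grab(n); np.savez(n+"2.npz",P=P,px=c["pixels"])
    r=(slice(130,270),slice(190,350)) if n=="top" else (slice(140,260),slice(165,305)); o.append(cv2.resize(c["pixels"][r],(480,400)))
    print(comp(P,.037,.055,(.6055,-.0195),.036),comp(P,.015,.055,(.57,-.0195),.055))
cv2.imwrite("pics/c4.png",np.hstack(o)[...,::-1][:, :960][::1].copy() if 0 else cv2.resize(np.hstack(o)[...,::-1],(800,333)))
E
```

```text
t: 35.77
eef_pos: [0.6056, -0.0194, 0.1325]
tool_rot: [0.002, -0.035, 0.999, 0.0]
contact_force: [0.3, -0.9, -0.3]
gripper_width: 1.003
grasp_force: 0.0
t: 36.43
eef_pos: [0.4438, 0.1196, 0.1596]
tool_rot: [-0.0, -0.036, 0.999, -0.0]
contact_force: [-0.2, -0.7, 0.4]
gripper_width: 1.0
grasp_force: 0.0
(603, array([609. , -21.2,  32.5]), array([606.1, -21.3,  41.7]), array([606. , -20.6]), array([58.2, 58.9]), 56.4) (521, array([605.7, -20.4,  29.8]), array([601.7, -19.5,  41.5]), array([600. , -20.4]), array([46.9, 58. ]), 0.3)
(359, array([605.9, -20.6,  32. ]), array([605.8, -21.2,  41.4]), array([605.9, -21.6]), array([56.7, 60. ]), 52.2) (327, array([604.3, -20.2,  31.1]), array([602. , -21.8,  41.1]), array([599. , -19.5]), array([60.2, 49.9]), 84.7)
```

View pics/c4.png

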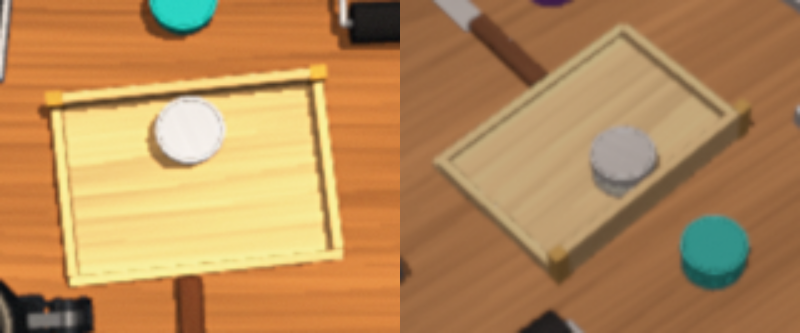

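The tin is flat and upright at about (605.5, -20.8); only about 1 mm of shift. I'll retry deeper, with the fingers pre-closed.

```bash
python3 -m jog '[[0,0,0,0],[0,0,0,0]]' -0.6 50 >/dev/null; python3 go.py 605.3 -20.8 140
```

```text
row [-15.09, -15.0, 1.99] spin -0.002 yaw_now 93.89 t 36.70 w 0.80
```

```bash
python3 -m jog '[[-1,-1,0,0],[-3,-3,0,0],[-5,-5,0,0],[-7.5,-7.5,0,0],[-10,-10,0.5,0],[-12,-12,1,0],[-13.8,-13.8,1.5,0],[-14.7,-14.7,2,0],[-15,-15,2,0],[-15,-15,2,0],[-15,-15,2,0],[-15,-15,2,0],[-15,-15,2,0],[-15,-15,4,0],[-15,-15,6,0],[-15,-15,7.5,0],[-15,-15,8,0],[-15,-15,8,0],[-15,-15,8,0],[-15,-15,8,0]]'; python3 -m jog '[[0,0,0,0],[0,0,0,0],[0,0,0,0]]'; python3 go.py 605.3 -20.8 3.5
```

```text
t: 38.37
eef_pos: [0.6048, -0.0192, 0.0813]
tool_rot: [0.001, -0.035, 0.999, 0.0]
contact_force: [-0.0, 0.8, 0.2]
gripper_width: 0.801
grasp_force: 0.0
t: 38.62
eef_pos: [0.6044, -0.0194, 0.0807]
tool_rot: [0.001, -0.035, 0.999, 0.0]
contact_force: [0.6, 1.0, 0.3]
gripper_width: 0.8
grasp_force: 0.0
row [-0.07, -0.15, 7.72] spin 0.000 yaw_now 94.02 t 38.62 w 0.80
```

```bash
python3 -m jog '[[-0.05,-0.1,1,0],[-0.05,-0.15,2,0],[-0.05,-0.15,3,0],[-0.05,-0.15,3.5,0],[-0.05,-0.15,3.5,0],[-0.05,-0.15,3.5,0],[-0.05,-0.15,4,0],[-0.05,-0.15,4.7,0],[-0.05,-0.15,5.4,0],[-0.05,-0.15,6.1,0],[-0.05,-0.15,6.7,0],[-0.05,-0.15,7.2,0],[-0.05,-0.15,7.6,0],[-0.05,-0.15,7.7,0],[-0.05,-0.15,7.7,0],[-0.05,-0.15,7.7,0]]';python3 go.py 605.3 -20.8 3.5; python3 -m jog '[[0,0,0,0],[0,0,0,0],[0,0,0,0],[0,0,0,0],[0,0,0,0],[0,0,0,0],[0,0,0,0]]' 0 40
```

```text
t: 39.95
eef_pos: [0.6047, -0.0209, 0.0032]
tool_rot: [0.0, -0.035, 0.999, -0.0]
contact_force: [0.0, -0.4, 0.2]
gripper_width: 0.799
grasp_force: 0.0
row [-0.06, 0.01, -0.03] spin 0.000 yaw_now 94.02 t 39.95 w 0.80
t: 40.53
eef_pos: [0.6049, -0.0208, 0.004]
tool_rot: [0.0, -0.035, 0.999, 0.0]
contact_force: [-1.0, 0.5, 5.3]
gripper_width: 0.679
grasp_force: 42.1
```

```bash
python3 -m jog '[[0,0,0,0],[0,0,-0.3,0],[0,0,-0.8,0],[0,0,-1.6,0],[0,0,-2.6,0],[0,0,-3.6,0],[0,0,-4.6,0],[0,0,-5.6,0],[0,0,-6.6,0],[0,0,-7.6,0],[0,0,-8.6,0],[0,0,-9.4,0],[0,0,-9.8,0],[0,0,-10,0],[0,0,-10,0],[0,0,-10,0],[0,0,-10,0]]' 0.2 50; python3 go.py 507.8 -328 103
```

```text
t: 41.95
eef_pos: [0.6041, -0.0208, 0.1025]
tool_rot: [-0.001, -0.035, 0.999, -0.0]
contact_force: [0.1, -0.6, -2.0]
gripper_width: 0.674
grasp_force: 53.6
row [11.76, -29.96, -0.04] spin 0.000 yaw_now 94.02 t 41.95 w 0.67
```

```bash
python3 -m jog '[[0.1,-0.3,0,0],[0.4,-1,0,0],[0.9,-2.3,0,0],[1.6,-4,0,0],[2.4,-6,0,0],[3.2,-8,0,0],[4,-10,0,0],[4.8,-12,0,0],[5.6,-14,0,0],[6.4,-16,0,0],[7.2,-18,0,0],[8,-20,0,0],[8.8,-22,0,0],[9.6,-24,0,0],[10.4,-26,0,0],[11,-27.6,0,0],[11.4,-28.8,0,0],[11.7,-29.6,0,0],[11.75,-29.9,0,0],[11.75,-29.95,0,0]]' >/dev/null; python3 -m jog '[[0,0,0,0],[0,0,0,0],[0,0,0,0],[0,0,0,0],[0,0,0,0],[0,0,0,0],[0,0,1,0],[0,0,2,0],[0,0,2.8,0],[0,0,3,0],[0,0,3,0],[0,0,3,0]]'; python3 go.py 507.8 -328 53
python3 - <<'E'
from meas import *
for n in("top","scene"):
    c,P,f=grab(n); print(comp(P,.105,.118,(.5,-.328),.04)); print(comp(P,.093,.118,(.508,-.328),.04))
    o=c["pixels"][150:300,330:480] if n=="top" else c["pixels"][150:300,50:200]
    cv2.imwrite(f"pics/sc_{n}.png",cv2.resize(o[...,::-1],(500,500)))
E
```

```text
t: 44.62
eef_pos: [0.5081, -0.3279, 0.0727]
tool_rot: [-0.0, -0.035, 0.999, 0.0]
contact_force: [-0.0, -0.6, -1.6]
gripper_width: 0.674
grasp_force: 53.7
row [0.03, -0.01, 1.97] spin 0.000 yaw_now 94.01 t 44.62 w 0.67
(186, array([ 509.7, -327.2,   29.9]), array([ 523.5, -321.4,  110.3]), array([ 509.2, -321.2]), array([59.6, 36.4]), 5.1)
(203, array([ 509.7, -327.2,   29.9]), array([ 523.4, -320.1,  110. ]), array([ 509.2, -321.2]), array([59.6, 36.4]), 5.1)
(487, array([ 514.2, -326.9,   36.4]), array([ 511.7, -327.3,  110.4]), array([ 511. , -328.3]), array([58.2, 62.5]), 43.4)
(559, array([ 513.6, -327.4,   38.9]), array([ 515.2, -328. ,  110.2]), array([ 511. , -328.3]), array([58.2, 62.5]), 43.4)
```

View pics/sc_scene.png

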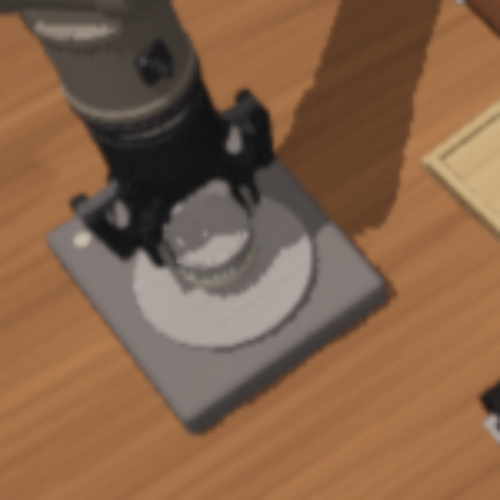

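The tin is held upright over the pan at (215,240), about 1 mm behind the pan centre.

```bash
python3 -m jog '[[0.05,0,0.2,0],[0.1,0,0.5,0],[0.1,0,0.9,0],[0.1,0,1.2,0],[0.1,0,1.5,0],[0.1,0,1.65,0],[0.1,0,1.75,0],[0.1,0,1.82,0],[0.1,0,1.88,0],[0.1,0,1.92,0],[0.1,0,1.96,0],[0.1,0,1.98,0],[0.1,0,1.98,0],[0.1,0,1.98,0]]'; python3 go.py 507.8 -328 53
```

```text
t: 45.88
eef_pos: [0.5074, -0.328, 0.0533]
tool_rot: [0.0, -0.035, 0.999, -0.0]
contact_force: [0.3, 0.1, -0.7]
gripper_width: 0.67
grasp_force: 53.7
row [-0.04, -0.01, 0.03] spin 0.000 yaw_now 94.02 t 45.88 w 0.67
```

```bash
python3 -m jog '[[0,0,0.03,0],[0,0,0.05,0],[0,0,0.05,0],[0,0,0.05,0]]'; python3 -m jog '[[0,0,0,0],[0,0,0,0],[0,0,0,0],[0,0,0,0],[0,0,0,0],[0,0,-0.5,0],[0,0,-1.5,0],[0,0,-3,0],[0,0,-5,0],[0,0,-7,0],[0,0,-9,0],[0,0,-11,0],[0,0,-12,0],[0,0,-12,0],[0,0,-12,0]]' -0.6; python3 go.py 515.5 329 180
```

```text
t: 46.22
eef_pos: [0.5074, -0.328, 0.0531]
tool_rot: [0.0, -0.035, 0.999, 0.0]
contact_force: [-1.7, 1.6, 3.6]
gripper_width: 0.674
grasp_force: 54.2
t: 47.47
eef_pos: [0.5075, -0.3279, 0.1731]
tool_rot: [0.001, -0.035, 0.999, -0.0]
contact_force: [-0.3, 0.4, -0.9]
gripper_width: 0.8
grasp_force: 0.0
row [-5.41, 65.47, -0.7] spin 0.000 yaw_now 94.03 t 47.47 w 0.80
```

```bash
python3 -m jog '[[0,1,0,0],[-0.2,3,0,0],[-0.4,6,-0.2,0],[-0.7,9,-0.5,0],[-1,12,-0.7,0],[-1.2,15,-0.7,0],[-1.5,18,-0.7,0],[-1.7,21,-0.7,0],[-2,24,-0.7,0],[-2.2,27,-0.7,0],[-2.4,30,-0.7,0],[-2.7,33,-0.7,0],[-3,36,-0.7,0],[-3.2,39,-0.7,0],[-3.5,42,-0.7,0],[-3.7,45,-0.7,0],[-4,48,-0.7,0],[-4.2,51,-0.7,0],[-4.4,54,-0.7,0],[-4.6,57,-0.7,0]]' -1 60 >/dev/null; python3 -m jog '[[-0.2,2.5,0,0],[-0.4,5,0,0],[-0.6,7,0,0],[-0.8,8,0,0],[-0.8,8.4,0,0],[-0.8,8.4,0,0],[-0.8,8.4,0,0],[-0.8,8.4,0,0],[-0.8,8.4,0,0],[-0.8,8.4,0,0]]'; python3 go.py 515.8 328.6 67.9;  python3 - <<'E'
from meas import *
for n in("top","scene"):
    c,P,f=grab(n); print(comp(P,.086,.1,(.508,-.328),.05))
E
```

```text
t: 49.97
eef_pos: [0.5157, 0.3271, 0.18]
tool_rot: [0.0, -0.034, 0.999, -0.0]
contact_force: [0.1, -0.4, -1.2]
gripper_width: 0.999
grasp_force: 0.0
row [-0.02, 0.15, 11.21] spin -0.001 yaw_now 93.93 t 49.97 w 1.00
(698, array([ 509.2, -328.7,   30.4]), array([ 508.4, -328.1,   90.8]), array([ 509.3, -327.7]), array([58.6, 58.9]), 33.6)
(462, array([ 508.9, -328.6,   30.9]), array([ 509.6, -328.6,   90.6]), array([ 508.6, -328. ]), array([59. , 60.2]), 50.0)
```

```bash
python3 -m jog '[[0,0.1,1,0],[0,0.1,2.5,0],[0,0.1,4,0],[0,0.1,5.5,0],[0,0.1,7,0],[0,0.1,8.5,0],[0,0.1,9.8,0],[0,0.1,10.7,0],[0,0.1,11.1,0],[0,0.1,11.2,0],[0,0.1,11.2,0],[0,0.1,11.2,0]]'; python3 go.py 515.8 328.6 67.9; python3 -m jog '[[0,0,0,0],[0,0,0,0],[0,0,0,0],[0,0,0,0],[0,0,0,0],[0,0,0,0],[0,0,0,0],[0,0,0,0],[0,0,0,0],[0,0,0,0]]' 1 60; python3 -m jog '[[0,0,-0.3,0],[0,0,-0.8,0],[0,0,-1.6,0],[0,0,-2.6,0],[0,0,-3.6,0],[0,0,-4.6,0],[0,0,-5.4,0],[0,0,-5.8,0],[0,0,-6,0],[0,0,-6,0],[0,0,-6,0],[0,0,-6,0]]'; python3 go.py 613 -87 131
```

```text
t: 51.07
eef_pos: [0.5158, 0.3296, 0.0685]
tool_rot: [0.001, -0.035, 0.999, 0.0]
contact_force: [-0.2, 0.7, 0.0]
gripper_width: 1.001
grasp_force: 0.0
row [0.01, -0.1, 0.06] spin 0.000 yaw_now 94.02 t 51.07 w 1.00
t: 51.9
eef_pos: [0.5161, 0.3293, 0.0688]
tool_rot: [0.001, -0.035, 0.999, 0.0]
contact_force: [0.3, -1.4, 5.8]
gripper_width: 0.639
grasp_force: 64.7
t: 52.9
eef_pos: [0.5149, 0.329, 0.1272]
tool_rot: [-0.0, -0.035, 0.999, -0.0]
contact_force: [-0.2, -0.4, -3.6]
gripper_width: 0.637
grasp_force: 64.1
row [-6.87, -42.18, -0.36] spin 0.000 yaw_now 94.02 t 52.90 w 0.64
```

```bash
python3 -m jog '[[0,-0.3,0,0],[-0.2,-1.1,0,0],[-0.5,-2.6,0,0],[-0.9,-4.8,0,0],[-1.3,-7.4,0,0],[-1.8,-10.2,0,0],[-2.3,-13.2,-0.3,0],[-2.8,-16.2,-0.3,0],[-3.3,-19.2,-0.3,0],[-3.8,-22.2,-0.3,0],[-4.3,-25.2,-0.3,0],[-4.8,-28.2,-0.3,0],[-5.3,-31.2,-0.3,0],[-5.7,-34,-0.3,0],[-6.1,-36.5,-0.3,0],[-6.4,-38.7,-0.3,0],[-6.6,-40.3,-0.3,0],[-6.8,-41.3,-0.3,0],[-6.9,-42,-0.3,0],[-6.9,-42.2,-0.3,0]]' >/dev/null; python3 -m jog '[[0,0,0,0],[0,0,0,0],[0,0,0,0],[0,0,0,0],[0,0,0,0],[0,0,0,0],[0,0,1,0],[0,0,2,0],[0,0,3,0],[0,0,3,0],[0,0,3,0],[0,0,3,0],[0,0,3,0]]'; python3 go.py 613.3 -86.8 71.8
python3 - <<'E'
from meas import *
for n in("top","scene"):
    c,P,f=grab(n); print(comp(P,.148,.17,(.6,-.088),.03),comp(P,.130,.145,(.6125,-.087),.045))
E
```

```text
t: 55.65
eef_pos: [0.6141, -0.087, 0.1011]
tool_rot: [0.0, -0.035, 0.999, -0.0]
contact_force: [0.2, -0.5, -3.8]
gripper_width: 0.638
grasp_force: 64.3
row [0.08, 0.03, 2.93] spin 0.000 yaw_now 94.01 t 55.65 w 0.64
None None
(50, array([614.3, -77.4,  21.5]), array([609.5, -83.3, 156.7]), array([613.3, -77.4]), array([21.5, 41. ]), 17.2) (280, array([615.8, -87.4,  40.3]), array([629.1, -85.7, 143. ]), array([623.7, -85.2]), array([49.1, 75.3]), 20.9)
```

```bash
python3 -m jog '[[0.05,0,0.3,0],[0.08,0.02,0.8,0],[0.08,0.02,1.4,0],[0.08,0.02,2,0],[0.08,0.02,2.4,0],[0.08,0.02,2.6,0],[0.08,0.02,2.75,0],[0.08,0.02,2.85,0],[0.08,0.02,2.9,0],[0.08,0.02,2.95,0],[0.08,0.02,3,0],[0.08,0.02,3,0],[0.08,0.02,3,0]]'; python3 go.py 613.3 -86.8 71.8; python3 -m jog '[[0,0,0,0],[0,0,0,0],[0,0,0,0],[0,0,0,0],[0,0,0,0],[0,0,0,0],[0,0,-1,0],[0,0,-2,0],[0,0,-4,0],[0,0,-6,0],[0,0,-8,0],[0,0,-10,0],[0,0,-11,0],[0,0,-11,0],[0,0,-11,0],[0,0,-11,0]]' -1; python3 go.py 596.4 339.3 187
```

```text
t: 56.83
eef_pos: [0.6133, -0.0868, 0.0719]
tool_rot: [0.0, -0.035, 0.999, 0.0]
contact_force: [-3.1, -0.6, 5.4]
gripper_width: 0.636
grasp_force: 65.4
row [-0.0, 0.0, 0.01] spin 0.000 yaw_now 94.01 t 56.83 w 0.64
t: 58.17
eef_pos: [0.6121, -0.0866, 0.1798]
tool_rot: [-0.001, -0.035, 0.999, 0.0]
contact_force: [0.2, -0.5, 0.4]
gripper_width: 1.0
grasp_force: 0.0
row [-1.42, 42.59, -0.71] spin 0.000 yaw_now 94.03 t 58.17 w 1.00
```

```bash
python3 -m jog '[[0,1,-0.7,0],[0,3,-0.7,0],[-0.1,5.5,-0.7,0],[-0.2,8,-0.7,0],[-0.3,10.5,-0.7,0],[-0.4,13,-0.7,0],[-0.5,15.5,-0.7,0],[-0.6,18,-0.7,0],[-0.7,20.5,-0.7,0],[-0.8,23,-0.7,0],[-0.9,25.5,-0.7,0],[-1,28,-0.7,0],[-1,30.5,-0.7,0],[-1.1,33,-0.7,0],[-1.2,35.5,-0.7,0],[-1.3,38,-0.7,0],[-1.4,40.2,-0.7,0],[-1.4,41.7,-0.7,0],[-1.4,42.4,-0.7,0],[-1.4,42.6,-0.7,0]]' >/dev/null; python3 -m jog '[[0,0,0,0],[0,0,0,0],[0,0,0,0],[0,0,0,0],[0,0,0,0],[0,0,0,0]]'; python3 go.py 596.4 339.3 108.5;  python3 - <<'E'
from meas import *
for n in("top","scene"):
    c,P,f=grab(n); 
    print("can",comp(P,.110,.118,(.6125,-.087),.05),comp(P,.127,.138,(.6,-.088),.02))
E
```

```text
t: 60.33
eef_pos: [0.5972, 0.3386, 0.188]
tool_rot: [0.0, -0.035, 0.999, -0.0]
contact_force: [0.1, 0.4, 0.0]
gripper_width: 1.002
grasp_force: 0.0
row [0.08, 0.08, 7.95] spin -0.001 yaw_now 93.97 t 60.33 w 1.00
can (646, array([614.2, -87.7,  39.1]), array([616.7, -86.7, 114.7]), array([614.1, -87.6]), array([57.7, 57.7]), 4.0) (96, array([601.1, -88.3,  10.7]), array([601.2, -89. , 133. ]), array([600.9, -88.8]), array([19.4, 20.7]), 46.3)
can (370, array([613.7, -86.6,  38.4]), array([618.4, -92. , 114.8]), array([614.2, -87.5]), array([60.9, 57.8]), 2.8) (65, array([600.8, -88.8,  11.3]), array([602.1, -89.1, 132. ]), array([600.9, -88.1]), array([19.1, 21.8]), 54.2)
```

```bash
python3 -m jog '[[0.05,0.05,1,0],[0.05,0.05,2.5,0],[0.05,0.05,4,0],[0.05,0.05,5.5,0],[0.05,0.05,6.8,0],[0.05,0.05,7.5,0],[0.05,0.05,7.9,0],[0.05,0.05,7.95,0],[0.05,0.05,7.95,0],[0.05,0.05,7.95,0]]'; python3 -m jog '[[0,0,0,0],[0,0,0,0],[0,0,0,0],[0,0,0,0],[0,0,0,0],[0,0,0,0],[0,0,0,0],[0,0,0,0],[0,0,0,0],[0,0,0,0]]' 1 60; python3 -m jog '[[0,0,-0.3,0],[0,0,-0.8,0],[0,0,-1.6,0],[0,0,-2.6,0],[0,0,-3.6,0],[0,0,-4.6,0],[0,0,-5.4,0],[0,0,-5.8,0],[0,0,-6,0],[0,0,-6,0],[0,0,-6,0],[0,0,-6,0]]'; python3 go.py 595.5 46.2 172
```

```text
t: 61.27
eef_pos: [0.597, 0.34, 0.1091]
tool_rot: [0.001, -0.035, 0.999, 0.0]
contact_force: [-0.9, 0.3, -0.7]
gripper_width: 1.003
grasp_force: 0.0
t: 62.1
eef_pos: [0.5967, 0.34, 0.1089]
tool_rot: [0.0, -0.035, 0.999, 0.0]
contact_force: [-1.6, -0.4, 5.9]
gripper_width: 0.288
grasp_force: 58.9
t: 63.1
eef_pos: [0.596, 0.3394, 0.1676]
tool_rot: [-0.001, -0.035, 0.999, -0.0]
contact_force: [-0.2, 0.2, -3.5]
gripper_width: 0.286
grasp_force: 59.1
row [2.11, -29.25, -0.42] spin 0.000 yaw_now 94.02 t 63.10 w 0.29
```

```bash
python3 -m jog '[[0,-0.3,0,0],[0,-1,0,0],[0.2,-2.2,0,0],[0.4,-4,-0.4,0],[0.6,-6,-0.4,0],[0.8,-8,-0.4,0],[1,-10,-0.4,0],[1.1,-12,-0.4,0],[1.2,-14,-0.4,0],[1.3,-16,-0.4,0],[1.4,-18,-0.4,0],[1.5,-20,-0.4,0],[1.6,-22,-0.4,0],[1.8,-24,-0.4,0],[1.9,-26,-0.4,0],[2,-27.4,-0.4,0],[2.1,-28.4,-0.4,0],[2.1,-29,-0.4,0],[2.1,-29.2,-0.4,0],[2.1,-29.25,-0.4,0]]' >/dev/null; python3 -m jog '[[0,0,0,0],[0,0,0,0],[0,0,0,0],[0,0,0,0],[0,0,0,0],[0,0,1.5,0],[0,0,3,0],[0,0,4,0],[0,0,4,0],[0,0,4,0],[0,0,4,0]]'; python3 go.py 595.7 46.3 112
python3 - <<'E'
from meas import *
for n in("scene",):
    c,P,f=grab(n); T=np.load("scene0.npz")["P"]
    print("body at +~20:",comp(P,.06,.115,(.596,.046),.045)); print("orig:",comp(T,.04,.098,(.596,.046),.045))
E
```

```text
t: 65.68
eef_pos: [0.5966, 0.0465, 0.1329]
tool_rot: [0.0, -0.035, 0.999, 0.0]
contact_force: [1.0, -0.2, -4.0]
gripper_width: 0.282
grasp_force: 59.3
row [0.09, -0.01, 2.09] spin 0.000 yaw_now 94.02 t 65.68 w 0.28
body at +~20: (274, array([600.3,  44.3,  29.3]), array([618.6,  28.2,  88.6]), array([611.1,  38.3]), array([58.3, 31. ]), 60.7)
orig: (335, array([610.6,  35.4,  40.5]), array([617.6,  29.2,  65.4]), array([610.6,  35.3]), array([78.6, 47. ]), 40.8)
```

```bash
python3 -m jog '[[0.05,0,0.3,0],[0.1,0,0.7,0],[0.1,0,1.1,0],[0.1,0,1.5,0],[0.1,0,1.75,0],[0.1,0,1.9,0],[0.1,0,2,0],[0.1,0,2.05,0],[0.1,0,2.1,0],[0.1,0,2.15,0],[0.1,0,2.15,0],[0.1,0,2.15,0]]'; python3 go.py 595.7 46.3 112; python3 -m jog '[[0,0,0,0],[0,0,0,0],[0,0,0,0],[0,0,0,0],[0,0,0,0],[0,0,0,0],[0,0,0,0],[0,0,-1,0],[0,0,-2,0],[0,0,-4,0],[0,0,-6,0],[0,0,-7.5,0],[0,0,-8,0],[0,0,-8,0],[0,0,-8,0]]' -1; python3 go.py 434.7 319.4 184
```

```text
t: 66.73
eef_pos: [0.5959, 0.0464, 0.112]
tool_rot: [0.001, -0.035, 0.999, 0.0]
contact_force: [-1.0, -0.1, 5.6]
gripper_width: 0.286
grasp_force: 60.3
row [0.02, -0.0, -0.0] spin 0.000 yaw_now 94.01 t 66.73 w 0.29
t: 67.98
eef_pos: [0.5949, 0.0464, 0.1909]
tool_rot: [0.0, -0.035, 0.999, 0.0]
contact_force: [0.7, -0.3, -0.1]
gripper_width: 1.0
grasp_force: 0.0
row [14.07, 28.36, 0.69] spin 0.000 yaw_now 94.02 t 67.98 w 1.00
```

```bash
python3 -m jog '[[0.4,0.8,0,0],[1.2,2.4,0,0],[2.2,4.4,0,0],[3.2,6.4,0,0],[4.2,8.4,0,0],[5.2,10.4,0,0],[6.2,12.4,0,0],[7.2,14.4,0,0],[8.2,16.4,0,0],[9.2,18.4,0,0],[10.2,20.4,0,0],[11.2,22.4,0,0],[12.2,24.4,0,0],[13,26.2,0,0],[13.6,27.4,0,0],[13.9,28,0,0],[14.05,28.3,0,0],[14.05,28.35,0,0],[14.05,28.35,0,0],[14.05,28.35,0,0]]' >/dev/null; python3 -m jog '[[0,0,0,0],[0,0,0,0],[0,0,0,0],[0,0,0,0],[0,0,0,0]]'; python3 go.py 434.7 319.4 56;  python3 - <<'E'
from meas import *
for n in("top","scene"):
    c,P,f=grab(n); 
    print("bottle",comp(P,.139,.150,(.596,.046),.03)); print("tall",comp(P,.094,.106,(.434,.319),.05))
E
```

```text
t: 70.07
eef_pos: [0.4351, 0.3192, 0.1908]
tool_rot: [0.0, -0.035, 0.999, 0.0]
contact_force: [0.2, -0.5, -0.3]
gripper_width: 0.997
grasp_force: 0.0
row [0.04, 0.03, 13.48] spin 0.000 yaw_now 94.01 t 70.07 w 1.00
bottle (166, array([594.8,  45.6,  14.2]), array([594.8,  44.9, 144.8]), array([594.9,  45.5]), array([27.2, 26.5]), 14.0)
tall (393, array([434.7, 318.6,  31.1]), array([444.5, 309. ,  97.2]), array([436. , 315.5]), array([61.2, 54.1]), 18.9)
bottle (90, array([595.2,  45.2,  14. ]), array([596.6,  44.4, 144.5]), array([596. ,  44.8]), array([26.5, 26.7]), 14.6)
tall (252, array([438.1, 321.9,  34.6]), array([434.2, 319.1,  97.2]), array([435.9, 319.3]), array([60.7, 61.2]), 8.7)
```

Bottle is back within about 1 mm. Tall tin next.

```bash
python3 -m jog '[[0,0,1,0],[0,0,3,0],[0,0,5,0],[0,0,7,0],[0,0,9,0],[0,0,11,0],[0,0,12.3,0],[0,0,13,0],[0,0,13.4,0],[0,0,13.45,0],[0,0,13.45,0],[0,0,13.45,0],[0,0,13.45,0]]'; python3 -m jog '[[0,0,0,0],[0,0,0,0],[0,0,0,0],[0,0,0,0],[0,0,0,0],[0,0,0,0],[0,0,0,0],[0,0,0,0],[0,0,0,0],[0,0,0,0]]' 1 60; python3 -m jog '[[0,0,-0.3,0],[0,0,-0.8,0],[0,0,-1.6,0],[0,0,-2.6,0],[0,0,-3.6,0],[0,0,-4.6,0],[0,0,-5.4,0],[0,0,-5.8,0],[0,0,-6,0],[0,0,-6,0],[0,0,-6,0],[0,0,-6,0]]'; python3 go.py 535.2 -28.2 119
```

```text
t: 71.25
eef_pos: [0.4355, 0.3198, 0.0572]
tool_rot: [0.001, -0.035, 0.999, 0.001]
contact_force: [0.2, -0.3, 0.4]
gripper_width: 0.999
grasp_force: 0.0
t: 72.08
eef_pos: [0.4353, 0.3198, 0.0573]
tool_rot: [0.0, -0.035, 0.999, 0.001]
contact_force: [-1.4, -0.5, 6.4]
gripper_width: 0.695
grasp_force: 63.4
t: 73.08
eef_pos: [0.4346, 0.319, 0.1158]
tool_rot: [-0.0, -0.035, 0.999, -0.0]
contact_force: [-0.6, -0.7, -4.2]
gripper_width: 0.691
grasp_force: 65.4
row [-7.6, -35.34, -0.31] spin 0.000 yaw_now 94.02 t 73.08 w 0.69
```

```bash
python3 -m jog '[[0,-0.3,0,0],[-0.2,-1,0,0],[-0.5,-2.4,0,0],[-0.9,-4.2,-0.3,0],[-1.4,-6.4,-0.3,0],[-1.9,-8.8,-0.3,0],[-2.4,-11.2,-0.3,0],[-2.9,-13.6,-0.3,0],[-3.4,-16,-0.3,0],[-3.9,-18.4,-0.3,0],[-4.4,-20.8,-0.3,0],[-4.9,-23.2,-0.3,0],[-5.4,-25.6,-0.3,0],[-6,-28,-0.3,0],[-6.5,-30.2,-0.3,0],[-6.9,-32,-0.3,0],[-7.2,-33.6,-0.3,0],[-7.5,-34.7,-0.3,0],[-7.6,-35.2,-0.3,0],[-7.6,-35.35,-0.3,0]]' >/dev/null; python3 -m jog '[[0,0,0,0],[0,0,0,0],[0,0,0,0],[0,0,0,0],[0,0,0,0],[0,0,1.5,0],[0,0,3,0],[0,0,4,0],[0,0,4,0],[0,0,4,0],[0,0,4,0]]'; python3 go.py 535 -28.2 60.3
```

```text
t: 75.67
eef_pos: [0.5361, -0.028, 0.0798]
tool_rot: [0.0, -0.035, 0.999, -0.0]
contact_force: [0.6, 0.2, -4.0]
gripper_width: 0.694
grasp_force: 65.8
row [0.11, -0.01, 1.95] spin 0.000 yaw_now 94.02 t 75.67 w 0.69
```

```bash
python3 -m jog '[[0.05,0,0.3,0],[0.1,0,0.7,0],[0.1,0,1.1,0],[0.1,0,1.4,0],[0.1,0,1.6,0],[0.1,0,1.75,0],[0.1,0,1.85,0],[0.1,0,1.9,0],[0.1,0,1.95,0],[0.1,0,2,0],[0.1,0,2,0],[0.1,0,2,0]]'; python3 go.py 535 -28.2 60.3; python3 -m jog '[[0,0,0,0],[0,0,0,0],[0,0,0,0],[0,0,0,0],[0,0,0,0],[0,0,0,0],[0,0,0,0],[0,0,-1,0],[0,0,-2,0],[0,0,-4,0],[0,0,-6,0],[0,0,-8,0],[0,0,-10,0],[0,0,-12,0],[0,0,-13,0],[0,0,-13,0],[0,0,-13,0]]' -1; python3 -m jog '[[0.5,1,0,0],[1,3,0,0],[2,6,0,0],[3,9,0,0],[4,12,0,0],[5,15,0,0],[6,18,0,0],[7,21,0,0],[8,24,0,0],[8,26,0,0],[8,27,0,0],[8,27,0,0],[8,27,0,0],[8,27,0,0]]'
python3 - <<'E'
from meas import *
for n in("top","scene"):
    c,P,f=grab(n); save(c,f"pics/end_{n}.png")
    print(n,"bottle",comp(P,.139,.150,(.596,.046),.03)); print("tall",comp(P,.097,.106,(.535,-.0285),.05))
    print("can",comp(P,.110,.118,(.6125,-.087),.05),comp(P,.127,.138,(.6,-.088),.03)); print("squat",comp(P,.086,.1,(.508,-.328),.05))
E
```

```text
t: 76.67
eef_pos: [0.535, -0.0281, 0.0604]
tool_rot: [0.0, -0.035, 0.999, 0.0]
contact_force: [-3.4, 1.1, 7.8]
gripper_width: 0.697
grasp_force: 67.3
row [-0.0, -0.01, 0.01] spin 0.000 yaw_now 94.01 t 76.67 w 0.70
t: 78.08
eef_pos: [0.5347, -0.028, 0.1897]
tool_rot: [0.001, -0.035, 0.999, 0.0]
contact_force: [0.3, 1.1, 0.5]
gripper_width: 0.998
grasp_force: 0.0
t: 79.25
eef_pos: [0.436, 0.2337, 0.1887]
tool_rot: [-0.0, -0.034, 0.999, -0.001]
contact_force: [-0.2, -1.3, -0.5]
gripper_width: 0.996
grasp_force: 0.0
top bottle (166, array([594.8,  45.6,  14.3]), array([594.8,  44.9, 144.5]), array([594.8,  45.5]), array([27.1, 26.8]), 13.7)
tall (666, array([534.9, -28.9,  30.9]), array([534.4, -29.4,  99.9]), array([534.3, -29.4]), array([60.3, 60.3]), 0.4)
can (644, array([614.1, -87.4,  39.3]), array([617.2, -86.6, 115. ]), array([614.1, -87.7]), array([57.8, 57.7]), 3.9) (96, array([601.4, -88.5,  10.9]), array([601.2, -89. , 132.6]), array([601.1, -88.9]), array([19.4, 21.3]), 45.5)
squat (705, array([ 509.5, -328.2,   30.4]), array([ 508.4, -327.8,   90.7]), array([ 509.1, -327.6]), array([58.6, 59. ]), 47.3)
scene bottle (92, array([596.8,  45.2,  15.2]), array([596.6,  44.4, 144.4]), array([596.5,  45.3]), array([26.1, 27.2]), 7.4)
tall (340, array([534.7, -27.8,  31.9]), array([534.1, -27.9, 100.1]), array([533.9, -28.3]), array([58.3, 63.3]), 53.5)
can (368, array([615.3, -86.3,  39.6]), array([617.6, -91.7, 114.5]), array([614.4, -87.6]), array([58.9, 57.7]), 3.3) (65, array([601.7, -88.3,  11.6]), array([601.2, -89.7, 132.2]), array([602. , -89.1]), array([20.9, 20.2]), 78.2)
squat (463, array([ 508.9, -328.3,   31.3]), array([ 509.5, -328.2,   90.7]), array([ 509.8, -328. ]), array([58.7, 58.7]), 0.2)
```

View pics/end_top.png

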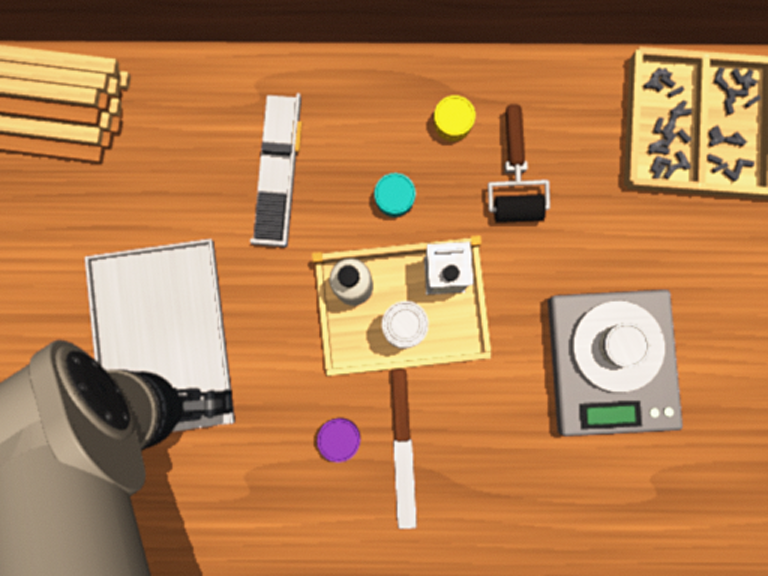

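The bottle (348,275), can (449,268) and tall tin (404,324) are back where they stood, within 1.5 mm. The squat tin is on the pan at (626,344), within 1 mm of its centre; parallax makes it look further off.

```bash
python3 -m jog '[[0,0,0,0],[0,0,0,0],[0,0,0,0],[0,0,0,0],[0,0,0,0],[0,0,0,0]]' >/dev/null; python3 -c "
from station import bot
print(bot.hand_in())"
```

```text
the job is handed in; nothing more can be done
None
```

I handed the job in at about 80 s: the squat tin is on the pan within about 1 mm of its middle, and the bottle, can and tall tin are back in the tray within about 1.5 mm. The first grip on the squat tin slipped and shifted it about 1 mm in the tray, but the second held.

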